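# Lock the swivel hook of the tool post and hang the screwdriver on it

## Robot

A 7-joint arm with a two-finger parallel gripper is mounted at the origin on a cart in front of the work surface, level with it; the furniture and walls round the work are solid. World frame = base frame: x ahead of the robot, y to its left, z up, the work surface at z = 0. Lengths are in m, angles in rad, forces in N, time in s.
With the tool pointing down it reaches from about 0.4 to 0.85 m from the base axis. Payload 10.4 kg.
Tool frame: the origin (TCP) lies on the centre line of the jaws, within the pads' length; the fingertips stand 14 mm ahead of it and the grasp point (between the pads) lies 5 mm behind it (manip.tip_reach is the distance from the TCP to the fingertips, in m); z points along the fingers, y is the line along which they close (so a half turn about z gives the same grasp; the last joint's range is limited). The gripper opens to 85 mm and grips with 20 to 120 N. Pads are 22 mm wide; open, the fingers measure 114 mm over their backs; the gripper's body (76 mm by 85 mm) begins 54 mm behind the grasp point. The pads swing forward as they close: fully open they stand 13 mm farther back than shut.
Start: joints at [1.089, 0.332, -0.065, 1.46, 0.022, 1.35, -0.088], TCP at [0.277, -0.56, 0.245] pointing down, gripper open.
Joint ranges: [-2.6, 2.6], [-0.5, 2.12], [-1.47, 1.34], [0.16, 2.42], [-1.27, 4.41], [0.06, 2.06], [-2.6, 2.6]. Speed limits (rad/s): [2.22, 2.22, 2.79, 2.79, 3.14, 3.14, 3.14].

## Interface

Orientations are given as a unit quaternion [x, y, z, w].
In Python, from workcell import manip gives the robot as it stands.
- The arm moves only by the shell command python3 -m pendant 'ROWS' [FORCE]. ROWS is JSON, a list of rows, each a list of 7 numbers: the shift along the tool's x, y, z in units of 50 mm (1.0 is 50 mm), then the turn, a rotation vector about the tool's x, y, z in units of 8 degrees (1.0 is 8 degrees), then the opening, from -1 (shut) to 1 (fully open), so that 0 is half open. In form: [[dx, dy, dz, ax, ay, az, jaw], ...]. A call has exactly 10 rows; each row is the pose to reach, as a shift and turn from the pose commanded when the call began, along the tool's axes at that moment; what a row does not reach only later rows make up. A row lasts 1/8 s, in which the tool goes at most 62.5 mm and 10.7 degrees, less where a joint would pass 70% of its speed; a pose out of reach is approached as far as the arm can. A call with a gripper value outside its range is refused whole. The fingers move at their own pace and stop on an object; FORCE is the grip in N (left out, the last holds). Time passes only in rows, so rows that repeat a pose let the fingers close, or fill a call up. It gives the time, the measured TCP pose, the force, the opening and the grip force at its end, in the units of the state.
- manip.get_obs(): the state, without advancing time (a new reading comes with each control period).
- manip.camera(name): name is "scene" or "top"; returns (picture, depth): 420x560x3 uint8, red, green, blue; 420x560 float32, m along the optical axis (not along the pixel's ray), 0 where there is no reading.
- manip.get_calibration(name): a dict with "fx", "fy", "cx", "cy" (pixels), "D" ([k1, k2, p1, p2, k3] as OpenCV has them; the pictures are not rectified), "xyz" and "orientation" of the camera in the world. Camera axes: x right, y up, looking along -z (the intrinsics and any distortion apply to the point x, -y, -z); pixel columns grow to the right and rows downward; lengths in m; the calibration is good to about 2 mm. A picture is of the moment at which its call begins. get_calibration takes no time and is no camera call.
- manip.hand_in(): hands the job in; it is judged then, once.
Trained networks look in the newest picture that a camera, given by its name, has taken for a name from the list of things; names that differ only in an ending like _2 or _b are one class to them, and where a whole thing is asked for, a point or a joint stands for the part that bears it (a point fixed in the world has none). Each returns a list of dicts, best first, with "p" (0 to 1); they miss things now and then, are a little off and sometimes report something else, mostly with a low value. They report only what shows in the picture. A call takes as long as a camera call. They do not tell look-alikes from the thing itself.
- manip.find_in(thing, camera): "box" ([left, top, right, bottom] in pixels, round what is visible of it).
- manip.trace(thing, camera): "pixels" (420x560 bool, what is visible of it) and "box" ([left, top, right, bottom] in pixels, round what is visible of it).
- manip.tip_of(thing, camera): "pixel" ([column, row] in pixels: a listed point, or the origin of a listed thing).
The state is a dict: "clock": time; "joint_pos": joint angles; "joint_velocities": joint speeds; "tau": joint torques, N m; "position": TCP position; "ee_rot": TCP orientation; "ft_force": force on the tool from outside, world axes, zero at the start; "torque": the same for the moment, N m; "grip_width": opening from 0.0 (shut) to 1.0 (fully open); "grasp_force": force on a finger pad.
Only numpy, scipy, OpenCV 4.12 (cv2) and the standard library are available. Lean on these libraries where they do the work, as an engineer would, in place of code of your own. Each camera call takes 0.05 s, during which the arm holds its last target. There are 200 camera calls.

## Task

The swivel hook on the tool post was left unlocked, so that it would swing away under a tool. Gently push its arm round to the left (clockwise seen from above) until it drops into its hidden slot and locks, but do not force it further. Then take the small screwdriver out of its holster and hang it by its wire bail in the dip at the end of the locked hook, setting it down softly and leaving the other things on the bench where they are.

Things in the scene. Friction and masses are not known exactly. Their poses are not given: they have to be found in the camera images.
- swivel_hook: the turning part of the fixed tool post (foot disc 104 mm across), hook arm included. Origin on the post's axis, 150 mm above the bench; z up, -x along the hook arm outward. Turns stiffly (2 to 4 N pushed sideways 85 mm out), stays where left. As found it rides unlocked, 8 mm high, on a collar with a slot hidden under the sleeve. More than 15 N on the hook does damage
- hook_lift (a joint): height of the hook above its locked position, in m: 0.007 to 0.008 while its key rides on the collar, 0 when locked. The slot lies 0.7 to 1.9 rad clockwise (from above) from the start, unmarked, each time different. Pushed that way slowly (30 mm/s or less 85 mm out) the hook drops in by spring; then it gives about 0.1 rad, then the side force rises fast. Driven past, it can be turned back
- hook_axis (a point): point on the post's axis at the height of the middle of the straight part of the hook arm (mm: 171 above the bench locked, 179 before). The sleeve round it is 37 across and reaches 9 above this point; a skirt 77 across begins 17 below it; a nut on the axis reaches 31 above this point when locked
- hook_seat (a point): top of the steel rod at the bottom of the dip near the end of the arm, where the bail shall lie (mm): 109 from the post's axis, 167.5 above the bench when locked. Rod 7 thick, straight and level from the sleeve to 94 from the axis (top there 7 above this point), then the dip, then a turned-up tip 125 from the axis, its top 11.5 above this point. -x along the arm outward
- driver: cordless precision screwdriver (mm), 150 long, 0.13 to 0.24 kg: round grey body 32 across, 66 long, with dark grip rings; steel chuck and bit below, wire bail on top. Origin at the bit's tip, z up its axis; the bail stands in its y-z plane, so the hook arm must pass through it along the screwdriver's x. It stands upright in the holster, origin 14 above the bench
- driver_grip (a point): point on the screwdriver's axis to grip, 14 mm below the flat top of its body and 104 mm above the bit's tip; closing the fingers along its y axis keeps the bail's opening clear. Axes as the screwdriver's
- driver_bail (a point): inside of the bail at its highest point, that is the underside of the wire that will rest on the hook: (mm) 42 above driver_grip, on the axis. The bail's wire is 4 thick, its opening 25 wide and 28 high, from the flat top of the body up to this point
- holster: fixed black tube (mm) 35 across on a round foot 72 across, its rim 66 above the bench; the screwdriver's body rests on the rim, its nose (52 long) stands loosely inside. Origin under its middle
- circuit_board: green circuit board lying flat, 70x100x16 mm; origin under its middle; a bystander, leave it where it is
- multimeter: handheld multimeter lying on its back, 145x70x41 mm; origin under its middle; a bystander
- tweezers: steel tweezers lying flat, 12x117x9 mm; origin under the middle; a bystander
- parts_box: parts box with clear lid, 113x167x37 mm; origin under its middle; a bystander
- clear_case: flat clear case, 62x102x26 mm; origin under its middle; a bystander
- wire_spool: spool of solder with blue flanges standing flat, 54x60x34 mm; origin under its middle; a bystander
- pencil: green pencil lying flat, 7x112x7 mm; origin under its middle; a bystander
There are look-alikes about, which are no part of the job. Of the things shaped like the driver, the grey one is meant.

How it is judged:
On the way:
1. the hook has been turned until it dropped into its slot (value of joint hook_lift below 0.002 m), for 0.2 s.
At the end, for the whole second after the job is handed in: the hook is locked (less than 2 mm above its locked position) and the screwdriver hangs on it at rest: the top of the bail within 10 mm of the lowest point of the dip, the screwdriver within 0.2 rad of upright, its weight on the hook, released (value of joint hook_lift below 0.002 m and distance between driver_bail and hook_seat below 0.01 m and angle between driver's own z axis and vertical below 0.2 rad and linear speed of driver below 0.05 m/s and contact force between driver and swivel_hook above 0.5 N); the robot touches nothing.
It fails at once if the hook is pushed with more than 15 N (contact force between any of the fingers, the arm and swivel_hook above 15 N).
It fails at once if the screwdriver is dropped or jammed on the hook (more than 20 N between them) (contact force between driver and swivel_hook above 20 N).
It fails at once if the screwdriver is dropped or knocked over (height (world z) of driver_grip below 0.09 m or angle between driver's own z axis and vertical above 1 rad).
It fails at once if another thing on the bench is moved by more than 30 mm (distance of any of circuit_board, multimeter, tweezers, parts_box, clear_case, wire_spool, pencil from where it was at the start of the episode above 0.03 m).
It also fails if it takes over 67 s, if anything falls off the work surface, if the arm or the gripper's body presses on something with over 40 N, if the wrist force passes 120 N, or if a joint passes its speed limit or range.

## Working session

There is one attempt and no reset: what is moved stays moved. The work goes in short steps, Python scripts to look and compute and a shell command to move; the robot and the scene stay as the last step left them, time stands still between calls to the robot, and variables do not carry over. Pictures are saved under pics/ and viewed, at most 10 in all, crops included, and the job is handed in when it is done.

```bash
ls; mkdir -p pics
cat > h.py <<'E'
import numpy as np, cv2
from scipy.spatial.transform import Rotation as R
from workcell import manip
def save(im,n): cv2.imwrite('pics/'+n+'.png',im[...,::-1])
def ray(c,px):
    k=manip.get_calibration(c)
    K=np.array([[k['fx'],0,k['cx']],[0,k['fy'],k['cy']],[0,0,1.]])
    u=cv2.undistortPoints(np.array(px,float).reshape(-1,1,2),K,np.array(k['D'],float)).reshape(-1,2)
    d=np.c_[u[:,0],-u[:,1],-np.ones(len(u))]
    return np.array(k['xyz']),R.from_quat(k['orientation']).apply(d)
def at_z(c,px,z):
    o,d=ray(c,px); z=np.broadcast_to(z,len(d)); return o+d*((z-o[2])/d[:,2])[:,None]
def at_depth(c,px,dep):
    o,d=ray(c,px); return o+d*np.asarray(dep).reshape(-1,1)
def proj(c,P):
    k=manip.get_calibration(c)
    K=np.array([[k['fx'],0,k['cx']],[0,k['fy'],k['cy']],[0,0,1.]])
    p=R.from_quat(k['orientation']).inv().apply(np.atleast_2d(P)-np.array(k['xyz']))
    p=p*[1,-1,-1]
    return cv2.projectPoints(p,np.zeros(3),np.zeros(3),K,np.array(k['D'],float))[0].reshape(-1,2)
def tool():
    o=manip.get_obs(); return np.array(o['position']),R.from_quat(o['ee_rot'])
def togo(P):
    p,r=tool(); return r.inv().apply(np.array(P)-p)/0.05
E
python3 - <<'E'
from h import *
for c in('scene','top'):
    im,d=manip.camera(c); save(im,c+'0')
    k=manip.get_calibration(c); print(c,k['xyz'],k['fx'],R.from_quat(k['orientation']).apply([0,0,-1]))
    for n in('driver','swivel_hook','holster'):
        print(n,[(np.round(x['box']).tolist(),round(x['p'],2)) for x in manip.find_in(n,c)][:5])
    for n in('driver_grip','driver_bail','hook_axis','hook_seat','holster'):
        print(n,[(np.round(x['pixel'],1).tolist(),round(x['p'],2)) for x in manip.tip_of(n,c)][:5])
o=manip.get_obs();print(o['position'],o['ee_rot'],R.from_quat(o['ee_rot']).as_matrix().round(3),o['clock'])
E
```

```text
pics
scene [-0.09937543 -0.8955859   0.83675871] 495.7115847342541 [ 0.43205963  0.7320715  -0.52668377]
driver [([276.0, 194.0, 289.0, 236.0], 0.89), ([248.0, 173.0, 258.0, 200.0], 0.51), ([291.0, 193.0, 310.0, 210.0], 0.34)]
swivel_hook [([271.0, 201.0, 327.0, 224.0], 0.61)]
holster [([245.0, 200.0, 269.0, 222.0], 0.55)]
driver_grip [([256.1, 179.9], 0.64), ([281.3, 201.6], 0.51), ([227.8, 192.7], 0.51)]
driver_bail [([280.1, 192.5], 0.88), ([249.6, 171.0], 0.75), ([224.0, 183.9], 0.53)]
hook_axis [([311.4, 203.4], 0.91)]
hook_seat [([276.8, 220.7], 0.9)]
holster [([255.1, 214.8], 0.61)]
top [0.3915864  0.08931534 1.21531937] 448.2230751135835 [ 0.10266032  0.01273724 -0.99463492]
driver [([254.0, 203.0, 269.0, 218.0], 0.6), ([203.0, 247.0, 219.0, 260.0], 0.48), ([200.0, 209.0, 217.0, 224.0], 0.45)]
swivel_hook [([313.0, 190.0, 345.0, 258.0], 0.94)]
holster [([201.0, 204.0, 228.0, 230.0], 0.78)]
driver_grip [([207.9, 255.6], 0.77), ([259.1, 207.9], 0.72), ([263.8, 160.0], 0.65), ([207.4, 212.7], 0.45)]
driver_bail [([204.7, 251.9], 0.45), ([231.7, 170.1], 0.16)]
hook_axis [([326.0, 208.6], 0.6)]
hook_seat []
holster [([214.5, 215.9], 0.65)]
[ 0.27685122 -0.56036203  0.24535458] [9.73797296e-01 2.27417730e-01 2.68189530e-05 5.25173797e-05] [[ 0.897  0.443  0.   ]
 [ 0.443 -0.897 -0.   ]
 [ 0.     0.    -1.   ]] 0.9
```

Run:
```python
import cv2
a=cv2.imread('pics/scene0.png')[140:270,180:370]; b=cv2.imread('pics/top0.png')[120:310,150:400]
cv2.imwrite('pics/s0c.png',cv2.resize(a,None,fx=4,fy=4,interpolation=cv2.INTER_CUBIC))
cv2.imwrite('pics/t0c.png',cv2.resize(b,None,fx=3,fy=3,interpolation=cv2.INTER_CUBIC))
```

```text
(no output)
```

View pics/s0c.png

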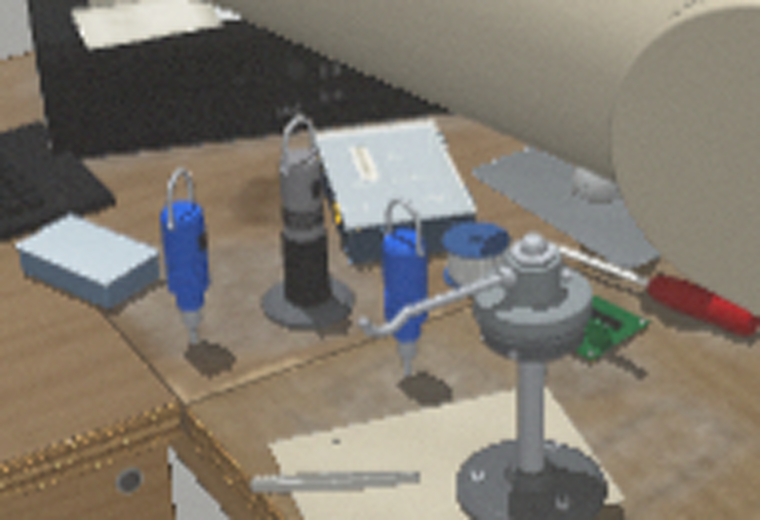

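View pics/t0c.png

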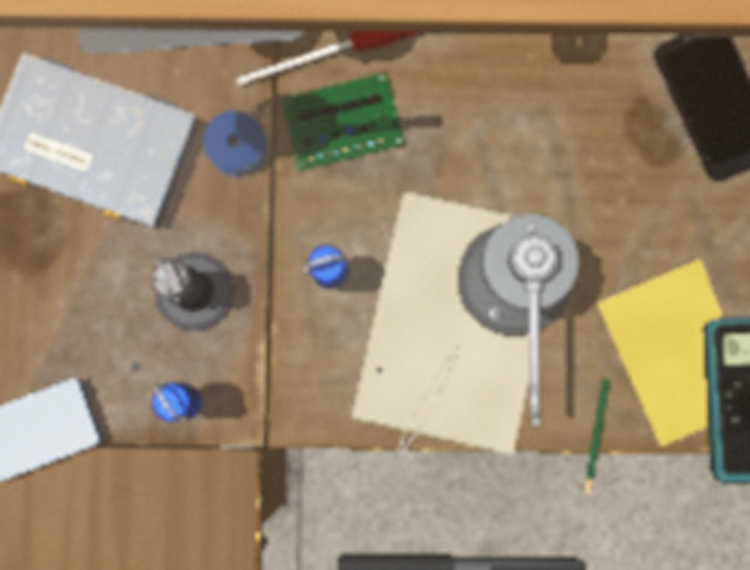

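View pics/scene0.png

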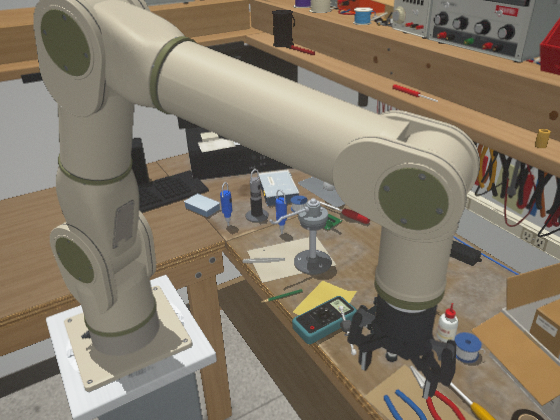

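View pics/top0.png

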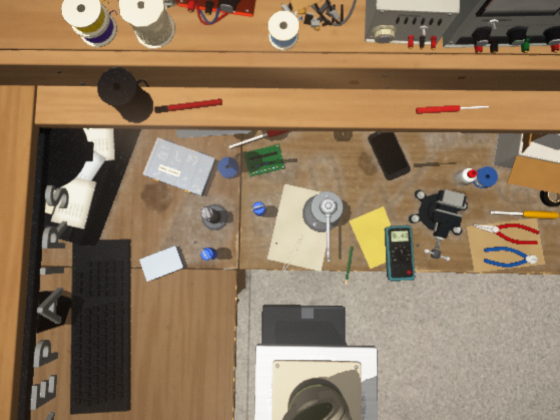

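The pictures show three driver-shaped things: blue at scene (226,203) / top (208,254), blue at scene (281,210) / top (259,208), and the grey one in the holster at scene (255,190) / top (208,214). I choose the grey one. The crop shows it grey with dark rings, standing in the black tube. The hook's post is at top (326,208), and its arm points down towards the robot.

```bash
cat > m.py <<'E'
from h import *
def cloud(c,box,d):
    l,t,r,b=[int(v) for v in box]; v,u=np.mgrid[t:b+1,l:r+1]; z=d[t:b+1,l:r+1]; m=z>0
    return at_depth(c,np.c_[u[m],v[m]],z[m])
E
python3 - <<'E'
from m import *
ds={c:manip.camera(c)[1] for c in('scene','top')}
print('axis',at_z('top',[[326,208.6]],.202),at_z('scene',[[311.4,203.4]],.179))
print('seat',at_z('scene',[[276.8,220.7]],.1755), 'tip px top',at_z('top',[[328.5,260]],.185))
P=cloud('top',(308,186,346,262),ds['top']);
Q=P[(P[:,2]>.19)];print('nut',Q[Q[:,2]>.2].mean(0),Q[:,2].max())
Q=P[(P[:,2]>.172)&(P[:,2]<.192)&(P[:,0]<.40)];print('arm',len(Q),Q.min(0),Q.max(0))
if len(Q): print(np.polyfit(Q[:,0],Q[:,1],1))
S=cloud('scene',(271,195,312,226),ds['scene']);Q=S[(S[:,2]>.165)&(S[:,2]<.195)];print('armS',len(Q),Q.min(0),Q.max(0));
for nm,bt,bs in(('grey',(198,203,222,228),(245,165,262,205)),('blueR',(250,198,273,222),(272,188,292,240)),('blueL',(198,243,222,264),(218,180,236,225))):
    for c,b in(('top',bt),('scene',bs)):
        P=cloud(c,b,ds[c]);
        for lo,hi in((.05,.105),(.105,.134),(.136,.18)):
            Q=P[(P[:,2]>lo)&(P[:,2]<hi)]
            if len(Q)>2:
                w,V=np.linalg.eigh(np.cov(Q[:,:2].T)); print(nm,c,lo,len(Q),Q.mean(0).round(4),Q.min(0).round(3),Q.max(0).round(3),'std',np.sqrt(w).round(4),'dir',V[:,1].round(2))
print('grip',at_z('scene',[[256.1,179.9]],.118),at_z('top',[[207.4,212.7]],.118),'bail',at_z('scene',[[249.6,171]],.16), 'holster',at_z('top',[[214.5,215.9]],0),at_z('scene',[[255.1,214.8]],0))
E
```

```text
axis [[ 0.4940469  -0.00665735  0.202     ]] [[0.50782333 0.00303162 0.179     ]]
seat [[ 0.39532569 -0.01388636  0.1755    ]] tip px top [[ 0.37807703 -0.01457683  0.185     ]]
nut [ 0.50406363 -0.01193558  0.20160898] 0.20541280547688778
arm 31 [ 0.37585506 -0.01847148  0.17214735] [ 0.39858438 -0.01191171  0.18717693]
[ 0.06444579 -0.03963686]
armS 196 [ 0.37837436 -0.0261601   0.16580108] [0.497687   0.00407704 0.19448027]
grey top 0.05 56 [0.4826 0.2662 0.0732] [0.471 0.259 0.051] [0.505 0.284 0.105] std [0.0048 0.01  ] dir [-0.9   0.43]
grey top 0.105 110 [0.4879 0.2725 0.128 ] [0.472 0.259 0.105] [0.506 0.291 0.134] std [0.0085 0.0087] dir [0.41 0.91]
grey top 0.136 29 [0.4873 0.2755 0.1555] [0.473 0.263 0.136] [0.503 0.282 0.166] std [0.0026 0.0099] dir [-0.94 -0.33]
grey scene 0.05 177 [0.4824 0.2682 0.0766] [0.469 0.256 0.05 ] [0.501 0.291 0.105] std [0.0051 0.0097] dir [-0.86  0.5 ]
grey scene 0.105 111 [0.4837 0.2702 0.1225] [0.469 0.258 0.105] [0.502 0.291 0.134] std [0.0076 0.0087] dir [-1.   -0.03]
grey scene 0.136 30 [0.4875 0.2777 0.1516] [0.472 0.27  0.137] [0.502 0
[... 997 characters left out ...]
dir [0.1 1. ]
blueL top 0.136 27 [0.3876 0.2761 0.1452] [0.375 0.266 0.136] [0.401 0.286 0.153] std [0.0015 0.0098] dir [-0.8 -0.6]
blueL scene 0.05 164 [0.3835 0.2668 0.079 ] [0.372 0.259 0.053] [0.402 0.29  0.105] std [0.0045 0.0092] dir [-0.89  0.45]
blueL scene 0.105 84 [0.3859 0.2712 0.1152] [0.371 0.258 0.105] [0.401 0.293 0.132] std [0.0076 0.0095] dir [-0.81 -0.58]
blueL scene 0.136 14 [0.3866 0.2753 0.1453] [0.376 0.267 0.139] [0.399 0.283 0.151] std [0.0018 0.0095] dir [-0.81 -0.58]
grip [[0.49986774 0.29236346 0.118     ]] [[0.48796378 0.27698405 0.118     ]] bail [[0.47491853 0.28210908 0.16      ]] holster [[0.48987395 0.27750791 0.        ]] [[0.48636167 0.2864432  0.        ]]
```

```bash
python3 - <<'E'
from m import *
from scipy.optimize import least_squares
for c,b in(('top',(300,180,352,262)),('scene',(290,190,335,235))):
    d=manip.camera(c)[1]; P=cloud(c,b,d)
    S=P[(P[:,2]>.15)&(P[:,2]<.168)&(np.hypot(P[:,0]-.503,P[:,1]+.01)<.05)]
    print(c,len(S),'skirt box',S.min(0).round(4),S.max(0).round(4),((S.min(0)+S.max(0))/2).round(4))
    N=P[(P[:,2]>.193)]; print('nut',len(N),N.mean(0).round(4),N.min(0).round(4),N.max(0).round(4))
    A=P[(P[:,2]>.165)&(P[:,2]<.195)&(np.hypot(P[:,0]-.503,P[:,1]+.01)>.045)&(np.hypot(P[:,0]-.503,P[:,1]+.01)<.13)]
    for lo,hi in((.37,.385),(.385,.4),(.4,.42),(.42,.44),(.44,.46)):
        q=A[(A[:,0]>lo)&(A[:,0]<hi)]; print(lo,len(q),q.mean(0).round(4) if len(q) else '')
E
python3 -m pendant '[[7,-7.7,0,0,0,-8.4,-1],[7,-7.7,0,0,0,-8.4,-1],[7,-7.7,0,0,0,-8.4,-1],[7,-7.7,0,0,0,-8.4,-1],[7,-7.7,0,0,0,-8.4,-1],[7,-7.7,0,0,0,-8.4,-1],[7,-7.7,0,0,0,-8.4,-1],[7,-7.7,0,0,0,-8.4,-1],[7,-7.7,0,0,0,-8.4,-1],[7,-7.7,0,0,0,-8.4,-1]]' 40
```

```text
top 561 skirt box [ 0.4665 -0.0487  0.1501] [0.5406 0.0249 0.168 ] [ 0.5035 -0.0119  0.159 ]
nut 53 [ 0.5027 -0.0128  0.1982] [ 0.4918 -0.0258  0.193 ] [ 0.5122 -0.0006  0.2034]
0.37 14 [ 0.3811 -0.0151  0.1825]
0.385 18 [ 0.3928 -0.0144  0.1743]
0.4 27 [ 0.41   -0.0139  0.1788]
0.42 27 [ 0.4306 -0.0136  0.1807]
0.44 22 [ 0.4494 -0.0136  0.1807]
scene 323 skirt box [ 0.4633 -0.0528  0.1501] [0.5422 0.0273 0.1674] [ 0.5027 -0.0127  0.1588]
nut 30 [ 0.5013 -0.015   0.1977] [ 0.4948 -0.0233  0.1931] [ 0.5104 -0.0052  0.2025]
0.37 0 
0.385 0 
0.4 0 
0.42 10 [ 0.4361 -0.0147  0.18  ]
0.44 19 [ 0.4508 -0.0136  0.1796]
clock: 2.35
position: [0.4204, -0.0588, 0.2456]
ee_rot: [0.684, 0.729, 0.0, 0.0]
ft_force: [0.2, -0.8, 0.9]
grip_width: -0.005
grasp_force: 0.0
```

```bash
cat > push.py <<'E'
from h import *
import sys
AX=np.array([.503,-.012]);r,c,Z=.083,.0145,.174
def pose(deg):
    t=np.radians(deg);u=np.array([np.cos(t),np.sin(t)]);n=np.array([-u[1],u[0]])
    p=np.r_[AX+r*u+c*n,Z]; M=np.c_[np.r_[-n,0],np.r_[-u,0],[0,0,-1]]; return p,R.from_matrix(M)
p0,r0=tool()
for a in map(float,sys.argv[1:]):
    p,q=pose(a); print(a,np.r_[r0.inv().apply(p-p0)/.05,np.degrees((r0.inv()*q).as_rotvec())/8].round(3))
o=manip.get_obs();print(o['clock'],np.round(o['ft_force'],2),np.round(o['joint_pos'],2))
E
python3 push.py 187 181 174 166 158 150 145
```

```text
187.0 [ 0.444  0.067  1.431  0.004  0.003 -0.416]
181.0 [0.617 0.036 1.431 0.004 0.003 0.334]
174.0 [0.823 0.022 1.431 0.004 0.003 1.209]
166.0 [1.057 0.038 1.431 0.005 0.003 2.209]
158.0 [1.287e+00 8.600e-02 1.431e+00 5.000e-03 2.000e-03 3.209e+00]
150.0 [1.509e+00 1.650e-01 1.431e+00 5.000e-03 2.000e-03 4.209e+00]
145.0 [1.641e+00 2.300e-01 1.431e+00 5.000e-03 2.000e-03 4.834e+00]
2.35 [ 0.23 -0.8   0.92] [ 0.68 -0.1  -0.6   1.92 -0.06  1.3   0.16]
```

```bash
python3 -m pendant '[[0,0,0.7,0,0,-0.4,-1],[0,0.06,1.43,0,0,-0.4,-1],[0.2,0.06,1.43,0,0,-0.4,-1],[0.44,0.06,1.43,0,0,-0.4,-1],[0.5,0.05,1.43,0,0,-0.1,-1],[0.56,0.04,1.43,0,0,0.1,-1],[0.62,0.04,1.43,0,0,0.33,-1],[0.68,0.03,1.43,0,0,0.6,-1],[0.74,0.03,1.43,0,0,0.85,-1],[0.8,0.02,1.43,0,0,1.1,-1]]'
python3 - <<'E'
from m import *
for c,b in(('top',(300,180,352,262)),('scene',(265,190,335,235))):
    im,d=manip.camera(c); save(im,c+'1'); P=cloud(c,b,d); rr=P[:,:2]-[.503,-.012]; A=P[(P[:,2]>.165)&(P[:,2]<.195)&(np.hypot(*rr.T)>.045)&(np.hypot(*rr.T)<.13)]
    print(c,len(A)); 
    N=P[(P[:,2]>.193)&(np.hypot(*rr.T)<.02)]; print('nut',len(N),N[:,2].max() if len(N) else '')
    S=P[(np.hypot(*rr.T)<.036)&(np.hypot(*rr.T)>.024)&(P[:,2]>.13)]; print('skirt',len(S),np.median(S[:,2]) if len(S) else '')
    for n in('hook_seat','hook_axis'): print(n,[(np.round(x['pixel'],1).tolist(),round(x['p'],2),at_z(c,[x['pixel']],.1755 if n=='hook_seat' else .179).round(3).tolist()) for x in manip.tip_of(n,c)][:2])
a=cv2.imread('pics/scene1.png')[150:300,200:400];b=cv2.imread('pics/top1.png')[150:300,220:420]
cv2.imwrite('pics/c1.png',cv2.resize(np.vstack([a,b]),None,fx=2,fy=2,interpolation=cv2.INTER_CUBIC))
E
python3 push.py 174 166 158 150 145
```

```text
clock: 3.6
position: [0.4191, -0.0206, 0.1748]
ee_rot: [0.74, 0.673, 0.0, 0.001]
ft_force: [0.6, -2.8, -0.1]
grip_width: 0.004
grasp_force: 1.5
top 0
nut 35 0.2038482932168364
skirt 279 0.1610546202465546
hook_seat []
hook_axis [([328.4, 208.0], 0.91, [[0.498, -0.014, 0.179]]), ([205.7, 211.5], 0.7, [[0.485, 0.271, 0.179]])]
scene 181
nut 29 0.20117691702036378
skirt 288 0.159713334220555
hook_seat [([275.1, 216.7], 0.97, [[0.401, 0.004, 0.176]])]
hook_axis [([312.0, 207.3], 0.61, [[0.499, -0.014, 0.179]])]
174.0 [ 0.049 -0.003  0.004  0.005  0.001  0.09 ]
166.0 [ 0.283 -0.025  0.004  0.005  0.     1.09 ]
158.0 [ 0.518 -0.013  0.004  0.005 -0.     2.09 ]
150.0 [ 0.749  0.031  0.004  0.005 -0.     3.09 ]
145.0 [ 8.890e-01  7.500e-02  4.000e-03  5.000e-03 -1.000e-03  3.715e+00]
3.9 [0.54 0.19 1.34] [ 0.63 -0.04 -0.67  2.03 -0.03  1.14 -0.12]
```

View pics/c1.png

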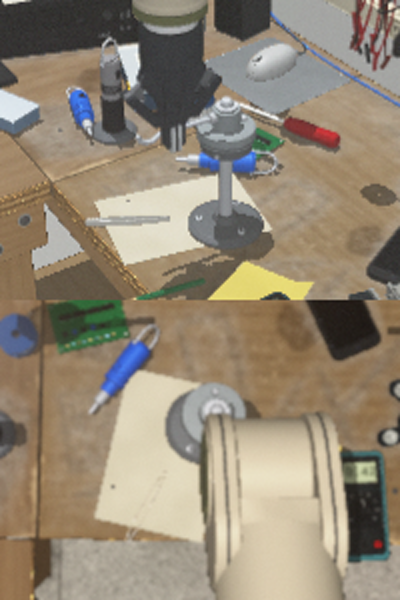

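```bash
cat > chk.py <<'E'
from m import *
o=manip.get_obs()
for c,b in(('top',(300,180,352,262)),('scene',(290,180,335,235))):
    im,d=manip.camera(c); P=cloud(c,b,d); rr=P[:,:2]-[.503,-.012];h=np.hypot(*rr.T)
    N=P[(P[:,2]>.185)&(P[:,2]<.215)&(h<.008)]
    S=P[(h<.036)&(h>.024)&(P[:,2]>.13)&(P[:,2]<.172)]; print(c,'nut',len(N),np.median(N[:,2]).round(4) if len(N) else '','skirt',len(S),np.median(S[:,2]).round(4) if len(S) else '')
x=manip.tip_of('hook_seat','scene')[:1]
if x: p=at_z('scene',[x[0]['pixel']],.1755)[0]; print('seat',p.round(3),round(x[0]['p'],2),'ang',np.degrees(np.arctan2(p[1]+.012,p[0]-.503)).round(1))
E
python3 -m pendant '[[0.08,0,0,0,0,0.25,-1],[0.16,-0.01,0,0,0,0.58,-1],[0.24,-0.02,0,0,0,0.9,-1],[0.32,-0.025,0,0,0,1.25,-1],[0.4,-0.02,0,0,0,1.6,-1],[0.48,-0.015,0,0,0,1.93,-1],[0.56,-0.005,0,0,0,2.27,-1],[0.64,0.01,0,0,0,2.62,-1],[0.72,0.025,0,0,0,2.97,-1],[0.8,0.043,0,0,0,3.3,-1]]'; python3 chk.py; python3 push.py 148 145 143 141 138 136 134
```

```text
clock: 5.15
position: [0.424, 0.0191, 0.1737]
ee_rot: [0.874, 0.486, -0.001, -0.0]
ft_force: [-1.8, -2.9, 1.5]
grip_width: -0.003
grasp_force: 1.7
top nut 14 0.1994 skirt 178 0.1613
scene nut 23 0.1964 skirt 275 0.1587
seat [0.409 0.044 0.176] 0.97 ang 149.3
148.0 [ 0.006  0.007 -0.004 -0.002 -0.001  0.046]
145.0 [ 0.093 -0.006 -0.004 -0.002 -0.001  0.421]
143.0 [ 0.152 -0.012 -0.004 -0.002 -0.001  0.671]
141.0 [ 0.211 -0.015 -0.004 -0.002 -0.001  0.921]
138.0 [ 2.990e-01 -1.700e-02 -4.000e-03 -2.000e-03 -1.000e-03  1.296e+00]
136.0 [ 3.580e-01 -1.500e-02 -4.000e-03 -2.000e-03 -1.000e-03  1.546e+00]
134.0 [ 4.160e-01 -1.200e-02 -4.000e-03 -2.000e-03 -1.000e-03  1.796e+00]
5.3 [ 0.42  0.28 -0.46] [ 0.6  -0.02 -0.73  2.02 -0.02  1.14 -0.68]
```

```bash
cat >> chk.py <<'E'
import sys
f=np.hypot(*o['ft_force'][:2]); s=np.median(S[:,2]) if len(S) else 0
print('f',f.round(2)); sys.exit(int(f>6 or s<.1560))
E
python3 -m pendant '[[0.03,0,0,0,0,0.12,-1],[0.06,0,0,0,0,0.24,-1],[0.09,-0.006,0,0,0,0.4,-1],[0.12,-0.008,0,0,0,0.53,-1],[0.15,-0.01,0,0,0,0.66,-1],[0.18,-0.012,0,0,0,0.78,-1],[0.2,-0.014,0,0,0,0.87,-1],[0.22,-0.015,0,0,0,0.96,-1],[0.24,-0.016,0,0,0,1.04,-1],[0.26,-0.016,0,0,0,1.12,-1]]'; python3 chk.py && python3 -m pendant '[[0.015,0,0,0,0,0.06,-1],[0.03,0,0,0,0,0.12,-1],[0.045,0,0,0,0,0.18,-1],[0.06,-0.005,0,0,0,0.25,-1],[0.075,-0.005,0,0,0,0.31,-1],[0.09,-0.005,0,0,0,0.37,-1],[0.105,-0.01,0,0,0,0.43,-1],[0.12,-0.01,0,0,0,0.5,-1],[0.135,-0.01,0,0,0,0.56,-1],[0.15,-0.01,0,0,0,0.62,-1]]' && python3 chk.py; python3 push.py 139 134 129 124
```

```text
clock: 6.55
position: [0.4307, 0.031, 0.1738]
ee_rot: [0.909, 0.417, 0.0, 0.0]
ft_force: [-3.8, -2.0, 0.5]
grip_width: 0.001
grasp_force: 1.5
top nut 0  skirt 112 0.1608
scene nut 21 0.1985 skirt 265 0.1589
seat [0.421 0.057 0.176] 0.87 ang 140.0
f 4.29
clock: 7.95
position: [0.4354, 0.037, 0.1739]
ee_rot: [0.926, 0.377, 0.0, 0.0]
ft_force: [-1.2, -0.3, -0.6]
grip_width: -0.0
grasp_force: 0.8
top nut 0  skirt 49 0.1605
scene nut 28 0.1969 skirt 279 0.1588
seat [0.423 0.059 0.176] 0.67 ang 138.3
f 1.21
139.0 [-0.142  0.015 -0.002  0.002 -0.003 -0.579]
134.0 [ 0.002 -0.016 -0.002  0.002 -0.003  0.046]
129.0 [ 0.148 -0.034 -0.002  0.002 -0.003  0.671]
124.0 [ 0.295 -0.039 -0.002  0.002 -0.003  1.296]
8.1 [-0.31 -0.3  -0.4 ] [ 0.57  0.01 -0.76  1.99  0.01  1.14 -0.98]
```

```bash
python3 -m pendant '[[0.015,0,0,0,0,0.06,-1],[0.03,0,0,0,0,0.12,-1],[0.045,-0.005,0,0,0,0.18,-1],[0.06,-0.01,0,0,0,0.25,-1],[0.075,-0.01,0,0,0,0.31,-1],[0.09,-0.015,0,0,0,0.37,-1],[0.105,-0.02,0,0,0,0.43,-1],[0.12,-0.02,0,0,0,0.5,-1],[0.135,-0.025,0,0,0,0.56,-1],[0.15,-0.025,0,0,0,0.62,-1]]' && python3 chk.py && python3 -m pendant '[[0.015,0,0,0,0,0.06,-1],[0.03,0,0,0,0,0.12,-1],[0.045,-0.005,0,0,0,0.18,-1],[0.06,-0.01,0,0,0,0.25,-1],[0.075,-0.01,0,0,0,0.31,-1],[0.09,-0.015,0,0,0,0.37,-1],[0.105,-0.015,0,0,0,0.43,-1],[0.12,-0.02,0,0,0,0.5,-1],[0.135,-0.02,0,0,0,0.56,-1],[0.15,-0.02,0,0,0,0.62,-1]]' && python3 chk.py; python3 push.py  129 124 119 114
```

```text
clock: 9.35
position: [0.4397, 0.0431, 0.1738]
ee_rot: [0.942, 0.337, 0.0, 0.0]
ft_force: [-0.5, 0.3, -0.1]
grip_width: 0.001
grasp_force: 0.0
top nut 0  skirt 0 
scene nut 23 0.1985 skirt 224 0.1528
seat [0.426 0.05  0.176] 0.96 ang 141.1
f 0.63
129.0 [ 0.001 -0.007 -0.005 -0.    -0.     0.051]
124.0 [ 0.147 -0.025 -0.005 -0.    -0.     0.676]
119.0 [ 0.293 -0.03  -0.005 -0.    -0.     1.301]
114.0 [ 0.44  -0.022 -0.005 -0.    -0.     1.926]
9.5 [ 0.67  0.5  -0.3 ] [ 0.56  0.03 -0.76  1.98  0.02  1.14 -1.09]
```

```bash
python3 -m pendant '[[-0.4,0,0,0,0,0,-1],[-0.8,0,-0.5,0,0,0,-1],[-0.8,0,-1.72,0,0,0,-1],[3.7,-2.98,-1.72,0,0,-8.5,1],[3.7,-2.98,-1.72,0,0,-8.5,1],[3.7,-2.98,-1.72,0,0,-8.5,1],[3.7,-2.98,-1.72,0,0,-8.5,1],[3.7,-2.98,-1.72,0,0,-8.5,1],[3.7,-2.98,-1.72,0,0,-8.5,1],[3.7,-2.98,-1.72,0,0,-8.5,1]]'
python3 - <<'E'
from m import *
for c,b in(('top',(285,170,352,262)),('scene',(265,180,335,240))):
    im,d=manip.camera(c); save(im,c+'2'); P=cloud(c,b,d); rr=P[:,:2]-[.503,-.012];h=np.hypot(*rr.T)
    S=P[(h<.036)&(h>.024)&(P[:,2]>.13)&(P[:,2]<.172)]; print(c,'skirt',len(S),np.median(S[:,2]).round(4))
    A=P[(P[:,2]>.155)&(P[:,2]<.185)&(h>.05)&(h<.13)]
    a=np.degrees(np.arctan2(A[:,1]+.012,A[:,0]-.503))
    for lo in(.05,.065,.08,.095,.11,.12):
        m=(h[(P[:,2]>.155)&(P[:,2]<.185)&(h>.05)&(h<.13)]>=lo); m&=np.hypot(A[:,0]-.503,A[:,1]+.012)<lo+.015
        if m.sum(): print(lo,m.sum(),A[m].mean(0).round(4),np.median(a[m]).round(1))
    for n in('hook_seat','driver_grip','driver_bail'): print(n,[(np.round(x['pixel'],1).tolist(),round(x['p'],2),at_z(c,[x['pixel']],{'hook_seat':.1675,'driver_grip':.118,'driver_bail':.16}[n]).round(4).tolist()) for x in manip.tip_of(n,c)][:3])
    for bb in ([(198,203,222,228)] if c=='top' else [(245,165,262,205)]):
        P=cloud(c,bb,d);Q=P[(P[:,2]>.136)&(P[:,2]<.17)];Q=Q[np.hypot(Q[:,0]-.488,Q[:,1]-.2755)<.025]
        if len(Q): w,V=np.linalg.eigh(np.cov(Q[:,:2].T)); print('bail',len(Q),Q.mean(0).round(4),(Q.min(0)+Q.max(0))/2,V[:,1])
a=cv2.imread('pics/scene2.png')[150:290,200:400];b=cv2.imread('pics/top2.png')[150:290,190:390]
cv2.imwrite('pics/c2.png',cv2.resize(np.vstack([a,b]),None,fx=2,fy=2,interpolation=cv2.INTER_CUBIC))
E
```

```text
clock: 10.75
position: [0.488, 0.276, 0.2594]
ee_rot: [0.59, 0.807, -0.0, -0.0]
ft_force: [0.7, -0.7, 0.3]
grip_width: 0.997
grasp_force: 0.0
top skirt 384 0.154
0.05 19 [0.4682 0.0335 0.1738] 127.4
0.065 19 [0.4591 0.0451 0.1733] 127.6
0.08 20 [0.4499 0.0571 0.1727] 127.6
0.095 20 [0.4407 0.0692 0.1681] 127.6
0.11 18 [0.4313 0.0809 0.1717] 127.7
0.12 6 [0.428  0.0845 0.1773] 128.0
hook_seat [([290.8, 234.7], 0.65, [[0.4351, 0.0718, 0.1675]]), ([294.0, 253.6], 0.3, [[0.3913, 0.0638, 0.1675]])]
driver_grip [([289.8, 177.0], 0.87, [[0.5799, 0.0754, 0.118]])]
driver_bail [([294.5, 162.4], 0.58, [[0.6081, 0.0652, 0.16]])]
scene skirt 226 0.1531
0.05 16 [0.4667 0.0334 0.1723] 128.9
0.065 14 [0.4569 0.0452 0.1724] 128.5
0.08 15 [0.4479 0.0562 0.1728] 129.5
0.095 16 [0.4387 0.0674 0.168 ] 128.8
0.11 18 [0.4295 0.08   0.1691] 128.5
0.12 12 [0.4259 0.0852 0.1739] 128.4
hook_seat [([275.8, 206.5], 0.64, [[0.4329, 0.0559, 0.1675]]), ([301.3, 209.4], 0.63, [[0.4805, 0.0082, 0.1675]])]
driver_grip [([242.0, 201.1], 0.76, [[0.4067, 0.2036, 0.118]]), ([322.1, 229.3], 0.75, [[0.5158, -0.0353, 0.118]]), ([256.2, 183.7], 0.48, [[0.4888, 0.2712, 0.118]])]
driver_bail [([236.5, 195.9], 0.75, [[0.3771, 0.172, 0.16]]), ([302.4, 207.9], 0.66, [[0.4933, 0.023, 0.16]]), ([335.4, 233.3], 0.63, [[0.4968, -0.1167, 0.16]])]
bail 29 [0.4871 0.2777 0.1521] [0.48703274 0.27768559 0.15252127] [-0.94437213 -0.32887882]
```

View pics/c2.png

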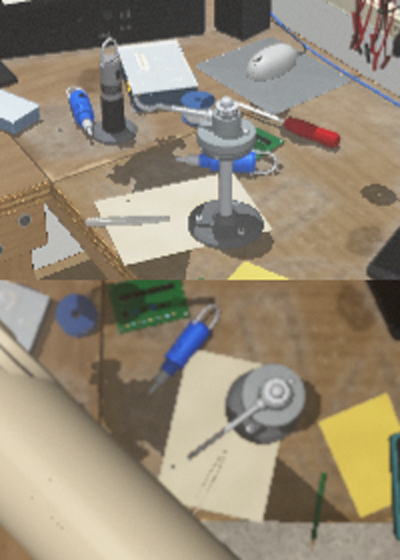

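Two things in this picture matter. The hook has dropped and is locked at about 128° (skirt 0.161 → 0.1535), with its tip near top (285,229). The blue look-alikes have fallen over without being touched. The grey driver still stands in its holster at scene (255,185), so I am grasping it now.

```bash
python3 -m pendant '[[0,0,0.8,0,0,0,1],[0,0,1.5,0,0,0,1],[0,0,2.2,0,0,0,1],[0,0,2.7,0,0,0,1],[0,0,2.93,0,0,0,1],[0,0,2.93,0,0,0,1],[0,0,2.93,0,0,0,-0.6],[0,0,2.93,0,0,0,-0.6],[0,0,2.93,0,0,0,-0.6],[0,0,2.93,0,0,0,-0.6]]' 50; python3 -c "
from h import *
im,d=manip.camera('scene');save(im,'scene3')
a=im[130:230,200:320];save(cv2.resize(a,None,fx=4,fy=4,interpolation=cv2.INTER_CUBIC),'c3')"
```

```text
clock: 12.4
position: [0.4886, 0.2759, 0.114]
ee_rot: [0.592, 0.806, 0.001, 0.0]
ft_force: [0.7, 0.3, 4.5]
grip_width: 0.367
grasp_force: 49.2
```

```bash
python3 -m pendant '[[0,0,-0.35,0,0,0,-0.6],[0,0,-0.8,0,0,0,-0.6],[0,0,-1.3,0,0,0,-0.6],[-0.2,-0.2,-1.5,0,0,-0.2,-0.6],[-0.7,-0.65,-1.5,0,0,-0.7,-0.6],[-1.25,-1.15,-1.5,0,0,-1.2,-0.6],[-1.8,-1.7,-1.5,0,0,-1.7,-0.6],[-2.3,-2.2,-1.5,0,0,-2.2,-0.6],[-2.6,-2.45,-1.4,0,0,-2.5,-0.6],[-2.68,-2.54,-1.3,0,0,-2.5,-0.6]]'
python3 - <<'E'
from m import *
p,r=tool(); print(p,np.degrees(2*np.arctan2(*r.as_quat()[1::-1])))
print(manip.get_obs()['grip_width'],manip.get_obs()['grasp_force'])
t=np.radians(128);u=np.r_[np.cos(t),np.sin(t),0];S=np.array([.503,-.012,.1675])+.109*u
print('seat',S)
for c in('scene','top'):
    im,d=manip.camera(c); save(im,c+'4')
    for n in('driver_bail','hook_seat'): print(c,n,[(np.round(x['pixel'],1).tolist(),round(x['p'],2)) for x in manip.tip_of(n,c)][:3])
    print('expect bail',proj(c,p+[0,0,.046]),'seat',proj(c,S))
E
python3 -c "
import cv2,numpy as np
a=cv2.imread('pics/scene4.png')[130:240,200:350];b=cv2.imread('pics/top4.png')[150:260,220:370]
cv2.imwrite('pics/c4.png',cv2.resize(np.hstack([a,b]),None,fx=2.6,fy=2.6,interpolation=cv2.INTER_CUBIC))"
```

```text
clock: 13.7
position: [0.4065, 0.1087, 0.1785]
ee_rot: [0.444, 0.896, -0.001, 0.001]
ft_force: [0.2, 0.4, -2.7]
grip_width: 0.368
grasp_force: 50.0
[0.40651672 0.10869553 0.17846671] 127.28284981848459
0.3681773137642868 49.992965161800385
seat [0.4358929  0.07389317 0.1675    ]
scene driver_bail [([238.1, 193.9], 0.78), ([336.5, 230.7], 0.53)]
scene hook_seat [([273.7, 204.7], 0.96), ([280.1, 191.4], 0.5), ([263.9, 264.8], 0.24)]
expect bail [[255.95092931 181.56483261]] seat [[273.30190791 203.14662563]]
top driver_bail [([291.1, 166.9], 0.89), ([164.9, 216.1], 0.65)]
top hook_seat []
expect bail [[274.32940054 246.33502823]] seat [[289.91719254 234.32536188]]
```

View pics/c4.png

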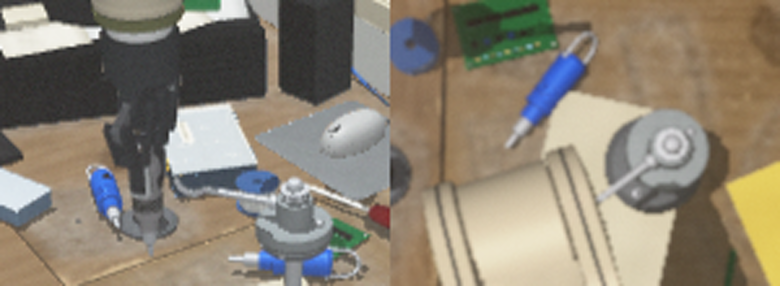

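```bash
python3 -m pendant '[[0,0,0.4,0,0,0,-0.6],[0,0.02,0.75,0,0,0,-0.6],[0,0.03,0.82,0,0,0,-0.6],[-0.1,0.04,0.82,0,0,0,-0.6],[-0.25,0.04,0.82,0,0,0,-0.6],[-0.4,0.045,0.82,0,0,0,-0.6],[-0.55,0.045,0.82,0,0,0,-0.6],[-0.7,0.045,0.82,0,0,0,-0.6],[-0.83,0.045,0.82,0,0,0,-0.6],[-0.91,0.045,0.82,0,0,0,-0.6]]'
python3 - <<'E'
from m import *
im,d=manip.camera('scene');save(im,'scene5')
a=im[150:240,220:340];save(cv2.resize(a,None,fx=6,fy=6,interpolation=cv2.INTER_CUBIC),'c5')
o=manip.get_obs();print(o['clock'],o['position'],np.round(o['ft_force'],1))
E
```

```text
clock: 15.25
position: [0.4366, 0.0746, 0.1373]
ee_rot: [0.443, 0.896, 0.0, -0.0]
ft_force: [0.4, 0.1, -2.7]
grip_width: 0.367
grasp_force: 49.9
15.3 [0.43678943 0.07431772 0.1372707 ] [-0.1 -0.9 -2.2]
```

View pics/c5.png

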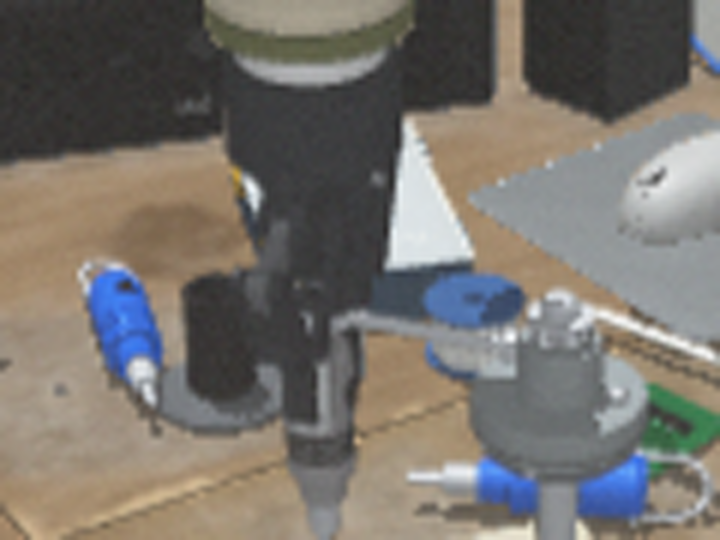

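```bash
python3 -m pendant '[[0.01,0,0.04,0,0,0,-0.6],[0.01,0,0.08,0,0,0,-0.6],[0.01,0,0.12,0,0,0,-0.6],[0.01,0,0.16,0,0,0,-0.6],[0.01,0,0.2,0,0,0,-0.6],[0.01,0,0.23,0,0,0,-0.6],[0.01,0,0.25,0,0,0,-0.6],[0.01,0,0.27,0,0,0,-0.6],[0.01,0,0.28,0,0,0,-0.6],[0.01,0,0.28,0,0,0,-0.6]]'; python3 -m pendant '[[0,0,0.005,0,0,0,-0.6],[0,0,0.01,0,0,0,-0.6],[0,0,0.015,0,0,0,-0.6],[0,0,0.02,0,0,0,-0.6],[0,0,0.02,0,0,0,-0.6],[0,0,0.02,0,0,0,-0.6],[0,0,0.02,0,0,0,-0.6],[0,0,0.02,0,0,0,-0.6],[0,0,0.02,0,0,0,-0.6],[0,0,0.02,0,0,0,-0.6]]'
```

```text
clock: 16.55
position: [0.4361, 0.0754, 0.1233]
ee_rot: [0.443, 0.897, -0.0, 0.0]
ft_force: [0.2, 0.1, -1.9]
grip_width: 0.365
grasp_force: 49.9
clock: 17.8
position: [0.4361, 0.0754, 0.1223]
ee_rot: [0.443, 0.897, -0.0, 0.0]
ft_force: [0.1, -0.9, -2.8]
grip_width: 0.367
grasp_force: 49.9
```

```bash
cat > fz.py <<'E'
from h import *
import sys
f=[]
for i in range(3): manip.camera('scene'); f.append(manip.get_obs()['ft_force'][2])
print(np.round(f,2),manip.get_obs()['position']); sys.exit(int(np.mean(f)>-0.8))
E
python3 fz.py && python3 -m pendant '[[0,0,0.005,0,0,0,-0.6],[0,0,0.01,0,0,0,-0.6],[0,0,0.015,0,0,0,-0.6],[0,0,0.015,0,0,0,-0.6],[0,0,0.015,0,0,0,-0.6],[0,0,0.015,0,0,0,-0.6],[0,0,0.015,0,0,0,-0.6],[0,0,0.015,0,0,0,-0.6],[0,0,0.015,0,0,0,-0.6],[0,0,0.015,0,0,0,-0.6]]' && python3 fz.py && python3 -m pendant '[[0,0,0.005,0,0,0,-0.6],[0,0,0.01,0,0,0,-0.6],[0,0,0.015,0,0,0,-0.6],[0,0,0.015,0,0,0,-0.6],[0,0,0.015,0,0,0,-0.6],[0,0,0.015,0,0,0,-0.6],[0,0,0.015,0,0,0,-0.6],[0,0,0.015,0,0,0,-0.6],[0,0,0.015,0,0,0,-0.6],[0,0,0.015,0,0,0,-0.6]]' && python3 fz.py
```

```text
[-2.77 -2.4  -2.71] [0.43605601 0.07540218 0.12231639]
clock: 19.2
position: [0.436, 0.0754, 0.1215]
ee_rot: [0.443, 0.897, -0.0, 0.0]
ft_force: [-0.8, 0.2, -2.6]
grip_width: 0.367
grasp_force: 49.9
[-2.78 -2.39 -2.41] [0.43605867 0.07538728 0.12154839]
clock: 20.6
position: [0.4361, 0.0754, 0.1208]
ee_rot: [0.443, 0.897, -0.0, 0.0]
ft_force: [-1.1, -0.5, -0.4]
grip_width: 0.366
grasp_force: 49.9
[-0.15 -0.25 -0.77] [0.43611009 0.07538164 0.12082237]
```

```bash
python3 -m pendant '[[0,0,0,0,0,0,-0.2],[0,0,0,0,0,0,-0.15],[0,0,0,0,0,0,-0.05],[0,0,0,0,0,0,0.1],[0,0,0,0,0,0,0.3],[0,0,0,0,0,0,0.6],[0,0,0,0,0,0,0.9],[0,0,0,0,0,0,1],[0,0,0,0,0,0,1],[0,0,0,0,0,0,1]]'
python3 - <<'E'
from m import *
im,d=manip.camera('scene');save(im,'scene6')
a=im[150:240,220:340];save(cv2.resize(a,None,fx=6,fy=6,interpolation=cv2.INTER_CUBIC),'c6')
E
```

```text
clock: 22.0
position: [0.4361, 0.0754, 0.1208]
ee_rot: [0.443, 0.897, -0.0, 0.0]
ft_force: [-1.2, -0.1, 0.0]
grip_width: 0.993
grasp_force: 0.0
```

View pics/c6.png

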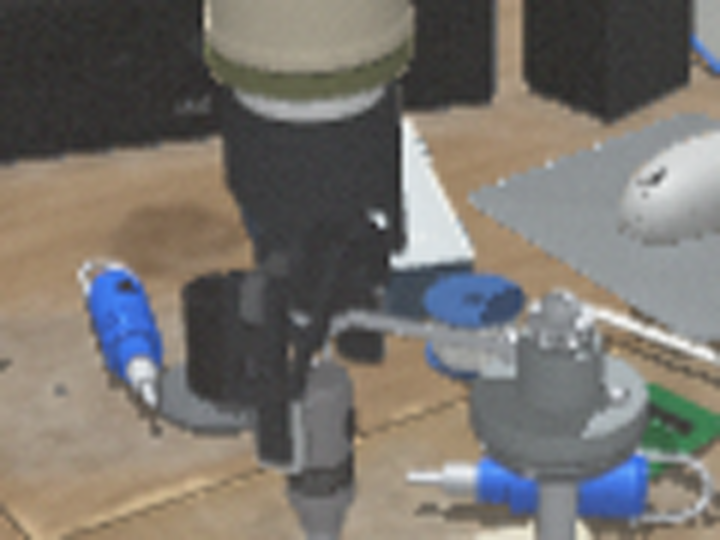

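The driver hangs on the hook at about crop (325,400), with both open fingers clear of it. I am now raising the gripper straight up.

```bash
python3 -m pendant '[[0,0,-0.1,0,0,0,1],[0,0,-0.3,0,0,0,1],[0,0,-0.6,0,0,0,1],[0,0,-0.9,0,0,0,1],[0,0,-1.3,0,0,0,1],[0,0,-1.8,0,0,0,1],[0,0,-2.3,0,0,0,1],[0,0,-2.8,0,0,0,1],[0,0,-2.8,0,0,0,1],[0,0,-2.8,0,0,0,1]]'
python3 - <<'E'
from m import *
im,d=manip.camera('scene');save(im,'scene7')
P=cloud('scene',(262,190,285,240),d);h=np.hypot(P[:,0]-.436,P[:,1]-.075)
for lo,hi in((.03,.07),(.08,.10),(.10,.13),(.14,.16),(.16,.185)):
    q=P[(h<.03)&(P[:,2]>lo)&(P[:,2]<hi)]; print(lo,len(q),q.mean(0).round(4) if len(q) else '')
P=cloud('scene',(290,180,335,235),d);h=np.hypot(P[:,0]-.503,P[:,1]+.012);print('skirt',np.median(P[(h<.036)&(h>.024)&(P[:,2]>.13)&(P[:,2]<.172)][:,2]))
a=im[150:260,210:340];save(cv2.resize(a,None,fx=5,fy=5,interpolation=cv2.INTER_CUBIC),'c7')
E
```

```text
clock: 23.3
position: [0.4359, 0.0753, 0.2607]
ee_rot: [0.443, 0.896, -0.0, 0.0]
ft_force: [-0.2, -0.4, -0.3]
grip_width: 0.998
grasp_force: 0.0
0.03 32 [0.4309 0.0733 0.0596]
0.08 67 [0.4292 0.0694 0.0898]
0.1 110 [0.4283 0.0674 0.1149]
0.14 16 [0.4308 0.0735 0.1453]
0.16 63 [0.4361 0.0715 0.1691]
skirt 0.15293527619183878
```

View pics/c7.png

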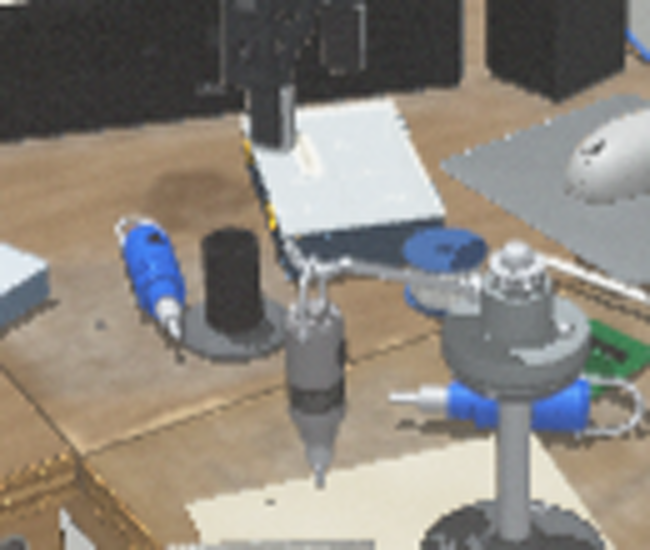

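The driver hangs upright in the dip at crop (315,360), the hook is locked and the gripper is clear. I'll let it settle for one call and then hand in.

```bash
for i in 1; do python3 -m pendant '[[0,0,0,0,0,0,1],[0,0,0,0,0,0,1],[0,0,0,0,0,0,1],[0,0,0,0,0,0,1],[0,0,0,0,0,0,1],[0,0,0,0,0,0,1],[0,0,0,0,0,0,1],[0,0,0,0,0,0,1],[0,0,0,0,0,0,1],[0,0,0,0,0,0,1]]'; done; python3 -c "
from m import *
im,d=manip.camera('scene');a=cv2.imread('pics/scene7.png')[...,::-1].astype(int)
print(np.abs(im.astype(int)-a)[195:255,260:290].mean(), np.abs(im.astype(int)-a)[300:360,60:100].mean())
print(manip.hand_in())"
```

```text
clock: 24.6
position: [0.436, 0.0754, 0.2608]
ee_rot: [0.443, 0.897, -0.0, 0.0]
ft_force: [0.3, -0.3, -0.1]
grip_width: 1.001
grasp_force: 0.0
1.5705555555555555 1.1244444444444444
the job is handed in; nothing more can be done
None
```

The hook is locked in its slot and the grey screwdriver hangs still by its bail in the dip; the job was handed in at about 25 s with no verdict returned, and the two blue look-alikes fell over early on without being touched.

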